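# Screw the boiler cap onto the espresso machine

## Task

The boiler of the espresso machine has just been filled: take the red cap from the worktop, set it level on the filler neck on top of the machine and turn it gently backward (anticlockwise from above) until it drops into the start of its thread. Then screw it forward (clockwise), without forcing it, until it comes to its stop, fully home on the seal, and let go. Leave the mug and the spoon where they are.

Things in the scene. Friction and masses are not known exactly. Their poses are not given: they have to be found in the camera images.
- cap: Red ribbed screw cap, loose, standing upright on the worktop, about 180 g. Skirt 63 mm in diameter, open below; flat top 26 mm above the rim. Inside, four steel lugs (3.4 mm thick, a quarter turn apart, centres 4.5 mm above the rim) point inward and run in the thread, with 1.3 mm of play round the neck. Origin: centre of the lower rim; z up, x along the bar grip on top.
- cap_grip (a point): Point on the cap's axis, 47 mm above its lower rim, where the tool point can stand to pinch the cap's red bar grip from above, or to straddle it loosely. The bar is 54 mm long (cap's x), 15 mm thick (cap's y) and stands from 26 to 48 mm above the rim.
- espresso_machine: White steam espresso machine, heavy, does not move; front to its -x. Base 230 mm deep (x), 180 mm wide (y); flat steel deck on top, 200 mm above the worktop, with the filler neck standing on it; filter handle sticks out in front to 172 mm from the centre, 102 mm high. Origin: centre of its underside, z up.
- filler (a point): Point on the axis of the filler neck at deck height (200 mm), z up. Neck: steel, 42 mm in diameter, 21 mm high, with a four-start thread 52 mm in diameter. Height of the cap's rim above this point: 14 to 19 mm set on top of the thread, about 6 mm once dropped into its start, 2 mm screwed home. The angle of the thread starts differs every time and is not measured.
- thread_top (a point): Point on the neck's axis, 17 mm above the deck, level with the top of the thread. A cap turned backward on it, by at most a quarter turn, falls 8 to 12 mm under its own weight if held loosely enough to slide down, or under a light push; there a wall stops it turning further back. Turned forward while still on top it jams on a wall. At a wall the moment climbs by 1 N m per 0.1 rad.
- neck_mouth (a point): Top of the black sprung seal in the neck's mouth, 26.5 mm above the deck. After the drop the cap, turned forward, runs under the thread and sinks 4 mm in about 1.3 rad to a hard stop. The seal pushes back with up to 9 N; the moment stays below 0.2 N m until the stop; 1 N m is too much. The sinking cap drags down fingers that hold it: follow it. Not screwed home, it lifts again.
- mug: White mug with a red line, 82 mm in diameter, 94 mm tall, handle to one side. Bystander. Origin: centre of its underside.
- spoon: Teaspoon with a red handle, 132 mm long, lying near the front edge of the worktop. Bystander. Origin: under its middle.
Mind the look-alikes: they are no part of the job. What is meant by the cap is not blue, and is the smaller of those in its own colour.

How it is judged:
On the way:
1. the cap has dropped, level, into the start of the thread (z of cap in the frame of filler between 0.0035 and 0.009 m and horizontal distance between cap and filler below 0.003 m and angle between cap's own z axis and vertical below 0.06 rad), for 0.2 s.
At the end, for the whole second after the job is handed in: The cap sits on the filler neck with its rim less than 3 mm above the deck point, within 3 mm of the neck's axis, level within 0.06 rad, at rest and let go (z of cap in the frame of filler below 0.003 m and horizontal distance between cap and filler below 0.003 m and angle between cap's own z axis and vertical below 0.06 rad and linear speed of cap below 0.01 m/s); the robot touches nothing.
It fails at once if the cap is forced: pressed or twisted against the machine with more than 60 N in all (contact force between cap and espresso_machine above 60 N).
It fails at once if the cap is forced crooked: tilted by more than 0.12 rad on the neck and loaded with more than 20 N (cross-threaded) (horizontal distance between cap and filler below 0.015 m and z of cap in the frame of filler below 0.016 m and angle between cap's own z axis and vertical above 0.12 rad and contact force between cap and espresso_machine above 20 N).
It fails at once if the mug is moved by more than 20 mm (distance of mug from where it was at the start of the episode above 0.02 m).
It fails at once if the spoon is moved by more than 20 mm (distance of spoon from where it was at the start of the episode above 0.02 m).
It also fails if it takes over 70 s, if anything falls off the work surface, if the arm or the gripper's body presses on something with over 40 N, if the wrist force passes 120 N, or if a joint passes its speed limit or range.

## Robot

A 7-joint arm with a two-finger parallel gripper is mounted at the origin on a cart in front of the work surface, level with it; the furniture and walls round the work are solid. World frame = base frame: x ahead of the robot, y to its left, z up, the work surface at z = 0. Lengths are in m, angles in rad, forces in N, time in s.
With the tool pointing down it reaches from about 0.4 to 0.85 m from the base axis. Payload 4.5 kg.
Tool frame: the origin (TCP) lies between the finger pads, 19 mm behind the fingertips; this is the grasp point; z points along the fingers, y is the line along which they close (so a half turn about z gives the same grasp; the last joint's range is limited). The gripper opens to 88 mm and grips with 3 to 60 N. Pads are 18 mm wide; open, the fingers measure 123 mm over their backs; the gripper's body (75 mm by 187 mm) begins 45 mm behind the grasp point.
Start: joints at [1.261, 0.689, -0.195, 1.565, 0.157, 0.902, -0.215], TCP at [0.211, -0.588, 0.257] pointing down, gripper open.
Joint ranges: [-3.01, 3.01], [-0.46, 2.08], [-1.47, 1.51], [0.13, 2.56], [-1, 4.14], [0.04, 2.09], [-2.66, 2.66]. Speed limits (rad/s): [2.57, 2.57, 3.14, 3.14, 3.14, 3.14, 3.14].

## Interface

Orientations are given as a unit quaternion [x, y, z, w].
In Python, from plant import * gives the robot as it stands.
- The arm moves only by the tool send_rows, never from a script. Its argument "targets" is a list of rows, each a list of 2 entries, a list of its own where there are three numbers: the shift along the tool's x, y, z in units of 0.3 m (1.0 is 0.3 m), then the turn, a rotation vector about the tool's x, y, z in units of pi rad (1.0 is pi rad). A call has 1 to 12 rows; each row is the pose to reach, as a shift and turn from the pose commanded when the call began, along the tool's axes at that moment, turning the shorter way round; what a row does not reach only later rows make up. A row lasts 1/8 s, in which the tool goes at most 62.5 mm and 10.7 degrees, less where a joint would pass 70% of its speed; a pose out of reach is approached as far as the arm can. A call with a number of a shift or a turn outside -1 to 1 is refused whole. A call with a gripper value outside its range is refused whole. "fingers" is the opening, from 0 (shut) to 1 (fully open), set as the call begins (left out, the last holds). The fingers move at their own pace and stop on an object; "newtons" is the grip in N (left out, the last holds). Time passes only in rows, so rows that repeat a pose let the fingers close. It gives the time, the measured TCP pose, the force, the opening and the grip force at its end, in the units of the state.
- get_state(): the state, without advancing time (a new reading comes with each control period).
- snapshot(name): name is "scene" or "top" or "wrist"; returns a dict with "img" (400x640x3 uint8, blue, green, red), "fx", "fy", "cx", "cy" (pixels), "cam_to_world" (4x4, takes a point from camera to world coordinates); the wrist camera has in their place "T_tool_cam" (4x4, takes a point from camera to tool coordinates, whose origin is the TCP and whose axes are the flange's). Camera axes: x right, y down, z forward; pixel columns grow to the right and rows downward; lengths in m; the calibration is good to about 2 mm. A picture is of the moment at which its call begins: read the wrist's pose just before it. There is no depth.
- finish_job(): hands the job in; it is judged then, once.
The state is a dict: "clock": time; "q": joint angles; "qd": joint speeds; "joint_torque": joint torques, N m; "tool_pos": TCP position; "eef_rot": TCP orientation; "contact_force": force on the tool from outside, world axes, zero at the start; "moment": the same for the moment, N m; "opening": opening from 0.0 (shut) to 1.0 (fully open); "finger_force": force on a finger pad.
Only numpy, scipy, OpenCV 4.12 (cv2) and the standard library are available. Lean on these libraries where they do the work, as an engineer would, in place of code of your own. Each camera call takes 0.05 s, during which the arm holds its last target. There are 200 camera calls.

## Working session

There is one attempt and no reset: what is moved stays moved. The work goes in short steps, Python scripts to look and compute and a tool call to move; the robot and the scene stay as the last step left them, time stands still between calls to the robot, and variables do not carry over. Pictures are saved under pics/ and viewed, at most 10 in all, crops included, and the job is handed in when it is done.

Besides the shell and the picture viewer there is one more tool, called after "Emit:" as name(argument=value, ...) on one line, values as JSON. send_rows: Moves the arm, as the interface text tells. Its arguments: {"type":"object","properties":{"targets":{"type":"array"},"fingers":{"type":"number"},"newtons":{"type":"number"}},"required":["targets"]}

```bash
mkdir -p pics; ls; python3 - <<'E'
from plant import *
import cv2,json
s=get_state();print({k:np.round(v,3).tolist() if 0 else v for k,v in s.items()})
for n in("scene","top"):
    d=snapshot(n);cv2.imwrite(f"pics/{n}0.png",d["img"]);print(n,d["fx"],d["fy"],d["cx"],d["cy"],d["cam_to_world"])
E
```

```text
pics
{'clock': 0.0, 'q': array([ 1.26079616,  0.68992818, -0.19447257,  1.56636238,  0.15728681,
        0.90251586, -0.21509539]), 'qd': array([ 0.00126519,  0.00049174,  0.00027999,  0.00112752, -0.00181313,
       -0.00021354,  0.000169  ]), 'joint_torque': array([-9.96727358e-04, -5.27557003e+01, -1.26683716e+00, -1.53427488e+01,
       -5.24650142e-02,  6.46251719e-03,  1.78643813e-04]), 'tool_pos': array([ 0.21039686, -0.58787401,  0.25663889]), 'eef_rot': array([ 9.85256743e-01,  1.71079853e-01, -2.33379264e-04, -8.82900010e-04]), 'contact_force': array([ 0.28137061, -1.469757  ,  0.22197731]), 'moment': array([0.00992218, 0.0368303 , 0.02705409]), 'finger_force': 0.0, 'opening': 1.001389767395049}
scene 484.3600109970647 484.3600109970647 322.8476770222513 205.4092209680444 [[ 0.90150781 -0.25230152  0.35160718  0.09422517]
 [-0.43273741 -0.51674331  0.73872505 -1.11695867]
 [-0.00469079 -0.81811998 -0.57502843  0.79520684]
 [ 0.          0.          0.          1.        ]]
top 405.8460023045472 405.8460023045472 322.76873063867174 187.9228928691164 [[ 0.02341132 -0.9916801   0.12657994  0.38306001]
 [-0.99964432 -0.02483871 -0.00970978 -0.31911697]
 [ 0.01277308 -0.1263076  -0.99190889  1.12377872]
 [ 0.          0.          0.          1.        ]]
```

View pics/scene0.png

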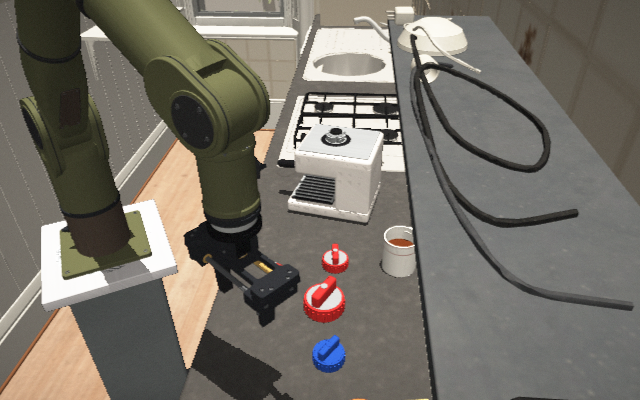

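View pics/top0.png

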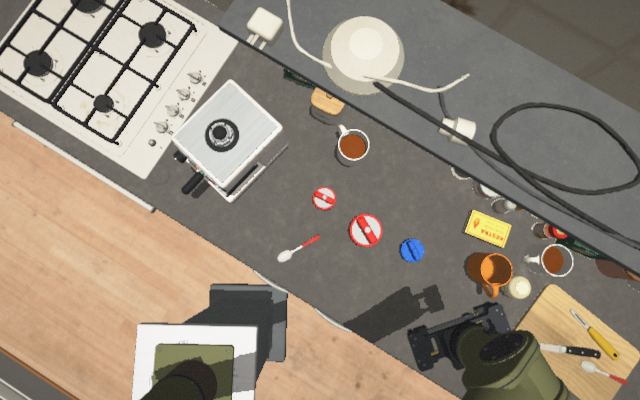

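The scene shows the small red cap at top (324,198) / scene (335,258). The larger red and the blue one are decoys. The neck is at top (222,135) / scene (338,132), the mug at top (352,146) and the spoon at top (298,248). Next I'll view enlarged crops.

```bash
python3 - <<'E'
import cv2,numpy as np
t=cv2.imread("pics/top0.png");s=cv2.imread("pics/scene0.png")
c=lambda im,x,y,w,h:cv2.resize(im[y:y+h,x:x+w],(400,300),interpolation=cv2.INTER_CUBIC)
cv2.imwrite("pics/crops.png",np.vstack([np.hstack([c(t,304,183,40,30),c(t,192,113,60,45)]),np.hstack([c(s,315,243,40,30),c(s,308,110,60,45)])]))
for im,x,y,w,h in((t,304,183,40,30),(s,315,240,40,35)):
    r=im[y:y+h,x:x+w].astype(int);m=((r[...,2]>110)&(r[...,1]<70)).astype(np.uint8)
    mo=cv2.moments(m,True);print(mo['m10']/mo['m00']+x,mo['m01']/mo['m00']+y,m.sum())
E
```

```text
321.59090909090907 200.77272727272728 66
334.43023255813955 265.031007751938 258
```

View pics/crops.png

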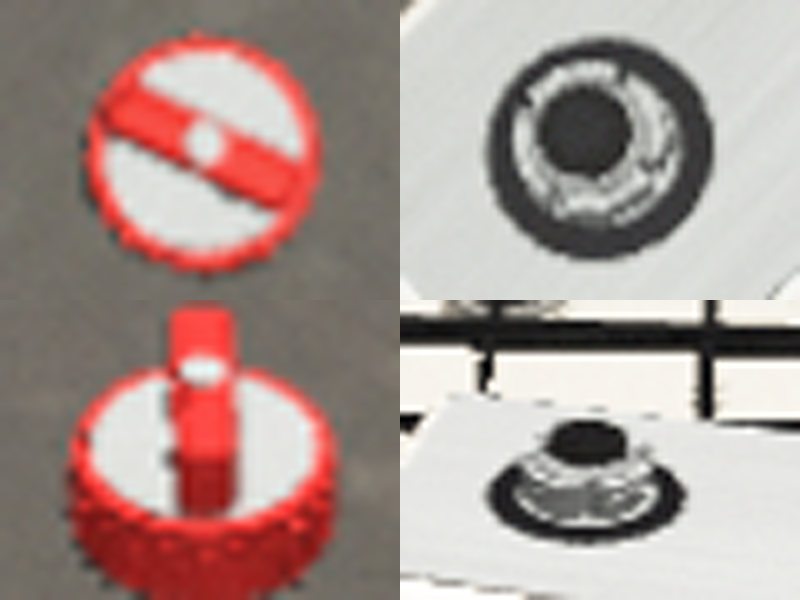

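Crops: the cap's bar dot is at top (324.0,196.9) / scene (334.7,249.5), with the bar running about 25° in the image. The seal is at top (219.2,132.0) / scene (335.7,130.8), and the dark ring on the deck at top (221.5,134.7) / scene (335.4,138.5).

```bash
cat > h.py <<'E'
from plant import *
import numpy as np,cv2
from scipy.spatial.transform import Rotation as R
def ray(d,u,v):
    T=np.array(d["cam_to_world"]);r=T[:3,:3]@[(u-d["cx"])/d["fx"],(v-d["cy"])/d["fy"],1];return T[:3,3],r/np.linalg.norm(r)
def at_z(d,u,v,z):
    o,r=ray(d,u,v);return o+r*(z-o[2])/r[2]
def tri(*rs):
    A=sum(np.eye(3)-np.outer(r,r) for o,r in rs);b=sum((np.eye(3)-np.outer(r,r))@o for o,r in rs)
    return np.linalg.solve(A,b)
def go(s,p,yaw=None):
    "shift/turn in tool units from state s to p, with tool-x world yaw"
    Rt=R.from_quat(s["eef_rot"]);x=Rt.as_matrix()[:,0]
    print("from",np.round(s["tool_pos"],4),"toolx yaw",np.round(np.arctan2(x[1],x[0]),4))
    print("shift",np.round(Rt.inv().apply(np.array(p)-s["tool_pos"])/.3,4))
    if yaw is not None:
        D=R.from_euler('z',yaw)*R.from_quat([1,0,0,0]);print("turn",np.round((Rt.inv()*D).as_rotvec()/np.pi,4))
E
python3 - <<'E'
from h import *
t=snapshot("top");s=snapshot("scene")
for n,a,b,z in(("capdot",(324,196.9),(334.7,249.5),.048),("seal",(219.2,132),(335.7,130.8),.2265),("ring",(221.5,134.7),(335.4,138.5),.203)):
    print(n,tri(ray(t,*a),ray(s,*b)).round(4),at_z(t,*a,z).round(4),at_z(s,*b,z).round(4))
a=at_z(t,304+10.5,183+10.3,.048);b=at_z(t,304+29.7,183+18.6,.048);d=b-a;print("bar",np.linalg.norm(d),np.arctan2(d[1],d[0]))
for n,p,z in(("mug",(352,146),.09),("spoon",(298,248),0),("big",(366,231),.05)):print(n,at_z(t,*p,z).round(3))
E
```

```text
capdot [ 0.4968 -0.3337  0.0483] [ 0.4963 -0.3335  0.048 ] [ 0.4976 -0.3335  0.048 ]
seal [ 0.6206 -0.0904  0.2238] [ 0.6191 -0.0908  0.2265] [ 0.6189 -0.0953  0.2265]
ring [ 0.6201 -0.0903  0.2014] [ 0.619  -0.0905  0.203 ] [ 0.6194 -0.0932  0.203 ]
bar 0.055748510701372454 -1.95616422291644
mug [ 0.627 -0.403  0.09 ]
spoon [ 0.359 -0.266  0.   ]
big [ 0.409 -0.446  0.05 ]
```

```bash
python3 - <<'E'
from h import *
go(get_state(),[.4966,-.3335,.25],1.186)
E
```

```text
from [ 0.2105 -0.5881  0.2569] toolx yaw 0.3438
shift [ 1.1838 -0.4775  0.0236]
turn [-3.000e-04 -1.000e-04 -2.681e-01]
```

Emit:
send_rows(targets=[[[0.1,-0.04,0.002],[0,0,-0.03]],[[0.25,-0.1,0.005],[0,0,-0.08]],[[0.42,-0.17,0.01],[0,0,-0.13]],[[0.6,-0.24,0.015],[0,0,-0.18]],[[0.77,-0.31,0.018],[0,0,-0.23]],[[0.9,-0.363,0.02],[0,0,-0.26]],[[0.95,-0.383,0.02],[0,0,-0.268]],[[0.95,-0.383,0.02],[0,0,-0.268]]], fingers=0.4, newtons=15)

```text
clock: 1.2
tool_pos: [0.4407, -0.3834, 0.2514]
eef_rot: [0.829, 0.559, -0.0, -0.0]
contact_force: [-1.4, -0.5, 0.4]
opening: 0.401
finger_force: 0.0
```

```bash
python3 - <<'E'
from h import *
go(get_state(),[.4966,-.3335,.19],1.186)
w=snapshot("wrist");print(w["T_tool_cam"],w["fx"],w["cx"],w["cy"])
E
```

```text
from [ 0.4407 -0.3834  0.2514] toolx yaw 1.1875
shift [0.2239 0.1108 0.2047]
turn [-0.0001  0.      0.0005]
[[ 2.30297210e-04 -9.66845816e-01 -2.55360756e-01  6.63657882e-02]
 [ 9.99998874e-01  6.01314616e-04 -1.37484543e-03 -9.65444551e-04]
 [ 1.48281571e-03 -2.55360152e-01  9.66844866e-01 -1.26913080e-01]
 [ 0.00000000e+00  0.00000000e+00  0.00000000e+00  1.00000000e+00]] 290.5594017888235 324.8557268811296 197.77855359413252
```

Emit:
send_rows(targets=[[[0.12,0.06,0.1],[0,0,0]],[[0.22,0.11,0.19],[0,0,0]],[[0.224,0.111,0.205],[0,0,0]],[[0.224,0.111,0.205],[0,0,0]]])

```text
clock: 1.75
tool_pos: [0.4945, -0.3367, 0.1897]
eef_rot: [0.83, 0.557, -0.001, 0.0]
contact_force: [-0.6, -1.1, 0.3]
opening: 0.401
finger_force: 0.0
```

```bash
cat >> h.py <<'E'
def wray(s,w,u,v):
    T=np.eye(4);T[:3,:3]=R.from_quat(s["eef_rot"]).as_matrix();T[:3,3]=s["tool_pos"]
    return ray(dict(w,cam_to_world=T@np.array(w["T_tool_cam"])),u,v)
def w_at_z(s,w,u,v,z):
    o,r=wray(s,w,u,v);return o+r*(z-o[2])/r[2]
def look(name,crop=None,k=1):
    s=get_state();w=snapshot("wrist");im=w["img"]
    if crop:x,y,a,b=crop;im=cv2.resize(im[y:y+b,x:x+a],None,fx=k,fy=k,interpolation=cv2.INTER_CUBIC)
    cv2.imwrite(f"pics/{name}.png",im);return s,w
E
python3 - <<'E'
from h import *
s,w=look("w1")
print(s["tool_pos"])
im=w["img"].astype(int);m=((im[...,2]>120)&(im[...,1]<90)&(im[...,0]<90)).astype(np.uint8)
n,l,st,c=cv2.connectedComponentsWithStats(m)
for i in range(1,n):
    if st[i,4]>150:
        p=np.argwhere(l==i)[:,::-1].astype(np.float32);print(st[i],c[i],cv2.minAreaRect(p))
E
```

```text
[ 0.49448383 -0.33672056  0.1897306 ]
[ 295  147   63   65 1379] [325.95141407 176.35460479] ((326.2317199707031, 178.0853729248047), (61.06394577026367, 60.43925094604492), 38.65980529785156)
[192 172  48  33 499] [216.74549098 189.19238477] ((215.76417541503906, 189.42454528808594), (52.83795166015625, 11.266915321350098), 29.05460548400879)
[290 254  38  20 523] [306.5793499 265.       ] ((308.5, 263.5), (19.0, 37.0), 90.0)
[262 304  71  33 894] [290.89373602 319.25055928] ((297.0, 320.0), (32.0, 70.0), 90.0)
```

View pics/w1.png

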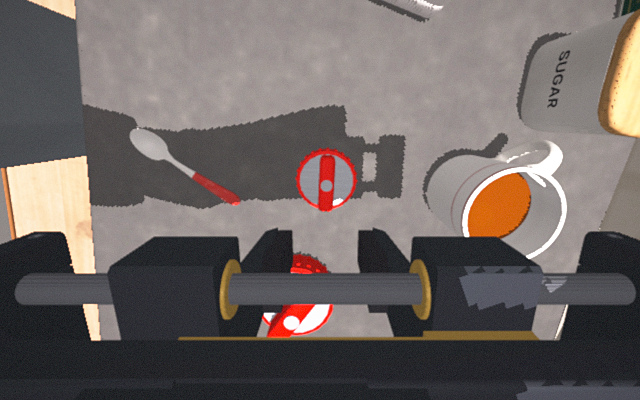

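The wrist view shows the cap ahead of the open fingers, its dot at (326,186) and its bar running almost straight along the image column. The mug is well to the right.

```bash
python3 - <<'E'
from h import *
s=get_state();w=snapshot("wrist")
p=w_at_z(s,w,326,186,.048);a=w_at_z(s,w,327,154,.048);b=w_at_z(s,w,326,209,.048);d=a-b
print(p,np.linalg.norm(d),np.arctan2(d[1],d[0]))
im=w["img"].astype(int)
for v in (157,163,170,178,194,200,206):
    r=im[v,305:347];m=(r[:,2]>120)&(r[:,1]<90);print(v,(np.flatnonzero(m)+305).tolist())
print(w_at_z(s,w,520,200,.094))
go(s,[.4966,-.3335,.05],1.186)
E
```

```text
[ 0.49683717 -0.33092769  0.048     ] 0.052990519558038754 1.165773281330942
157 [305, 306, 307, 308, 309, 310, 311, 312, 320, 321, 322, 323, 324, 325, 326, 327, 328, 329, 330, 331, 332, 333, 340, 341, 342, 343, 344, 345, 346]
163 [319, 320, 321, 322, 323, 324, 325, 326, 327, 328, 329, 330, 331, 332, 333, 334]
170 [319, 320, 321, 322, 323, 324, 325, 326, 327, 328, 329, 330, 331, 332, 333]
178 [319, 320, 321, 322, 323, 324, 325, 326, 327, 328, 329, 330, 331, 332, 333]
194 [318, 319, 320, 321, 322, 323, 324, 325, 326, 327, 328, 329, 330, 331, 332]
200 [306, 307, 308, 318, 319, 320, 321, 322, 323, 324, 325, 326, 327, 328, 329, 330, 331, 343, 344, 345, 346]
206 [315, 316, 317, 318, 319, 320, 321, 322, 323, 324, 325, 326, 327, 328, 329, 330, 331, 332, 333, 334, 335, 336]
[ 0.6390915  -0.39031268  0.094     ]
from [ 0.4947 -0.337   0.1903] toolx yaw 1.1819
shift [0.0145 0.0016 0.4675]
turn [-0.0001  0.0007 -0.0013]
```

Emit:
send_rows(targets=[[[0.017,0.001,0.1],[0,0,0.003]],[[0.017,0.001,0.25],[0,0,0.003]],[[0.017,0.001,0.36],[0,0,0.003]],[[0.017,0.001,0.42],[0,0,0.003]],[[0.017,0.001,0.455],[0,0,0.003]],[[0.017,0.001,0.468],[0,0,0.003]],[[0.017,0.001,0.468],[0,0,0.003]],[[0.017,0.001,0.468],[0,0,0.003]]])

```text
clock: 2.85
tool_pos: [0.4991, -0.3301, 0.0504]
eef_rot: [0.832, 0.555, 0.0, 0.001]
contact_force: [0.3, 0.1, 0.5]
opening: 0.398
finger_force: 0.0
```

Emit:
send_rows(targets=[[[0,0,0],[0,0,0]],[[0,0,0],[0,0,0]],[[0,0,0],[0,0,0]],[[0,0,0],[0,0,0]]], fingers=0, newtons=20)

```text
clock: 3.35
tool_pos: [0.4987, -0.3299, 0.0498]
eef_rot: [0.832, 0.555, 0.0, 0.0]
contact_force: [-0.6, 0.1, 3.7]
opening: 0.17
finger_force: 19.7
```

Emit:
send_rows(targets=[[[0,0,-0.1],[0,0,0]],[[0,0,-0.27],[0,0,0]],[[0,0,-0.45],[0,0,0]],[[0,0,-0.64],[0,0,0]],[[0,0,-0.83],[0,0,0]],[[0,0,-1.0],[0,0,0]],[[0,0,-1.0],[0,0,0]]])

```text
clock: 4.22
tool_pos: [0.5005, -0.3304, 0.3536]
eef_rot: [0.832, 0.555, 0.002, 0.004]
contact_force: [-0.1, 0.0, -2.4]
opening: 0.168
finger_force: 19.8
```

```bash
python3 - <<'E'
from h import *
s=get_state();print(s["q"].round(2))
x=np.array([np.cos(1.18),np.sin(1.18)])
go(s,[.6203,-.0915,.35],1.18)
E
```

```text
[ 0.76  0.57 -0.44  1.51  0.26  1.1  -0.13]
from [ 0.5005 -0.3304  0.3536] toolx yaw 1.176
shift [0.8886 0.0623 0.0118]
turn [ 0.0027  0.0002 -0.0013]
```

Emit:
send_rows(targets=[[[0.1,0.007,0],[0.003,0,0]],[[0.25,0.018,0],[0.003,0,0]],[[0.42,0.03,0.002],[0.003,0,0]],[[0.56,0.04,0.004],[0.003,0,0]],[[0.65,0.05,0.006],[0.003,0,0]],[[0.69,0.06,0.006],[0.003,0,0]],[[0.69,0.06,0.006],[0.003,0,0]],[[0.69,0.06,0.006],[0.003,0,0]],[[0.69,0.06,0.006],[0.003,0,0]]])

```text
clock: 5.35
tool_pos: [0.5941, -0.1473, 0.3476]
eef_rot: [0.833, 0.554, -0.003, -0.004]
contact_force: [-0.9, -0.5, -1.8]
opening: 0.168
finger_force: 19.8
```

```bash
python3 - <<'E'
from h import *
s,w=look("w2");print(s["tool_pos"],R.from_quat(s["eef_rot"]).as_matrix()[:,2],s["contact_force"],s["moment"])
E
```

```text
[ 0.59414665 -0.1472684   0.34761182] [-0.0091965   0.00273551 -0.99995397] [-0.91427642 -0.50634301 -1.81422196] [-0.0459829   0.00715956 -0.0045508 ]
```

View pics/w2.png

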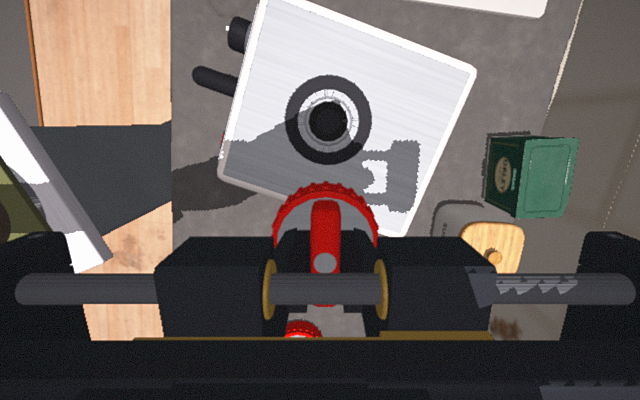

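The wrist view shows the cap held with its dot at (325,264). The seal is at (329,121), inside the dark deck ring centred near (329,119).

```bash
python3 - <<'E'
from h import *
s=get_state();w=snapshot("wrist");im=w["img"]
T=np.array(w["T_tool_cam"])
def fit(m,lo,hi):
    n,l,st,c=cv2.connectedComponentsWithStats(m.astype(np.uint8))
    return [(st[i].tolist(),c[i].round(2)) for i in range(1,n) if lo<st[i,4]<hi]
g=im.astype(int)
sub=lambda m,x,y,a,b:np.pad(m[y:y+b,x:x+a],((y,400-y-b),(x,640-x-a)))
print("dot",fit(sub((g.min(2)>110),305,245,40,40),30,900))
print("seal",fit(sub((g.max(2)<75),285,75,90,95),150,9000))
ru=lambda u,v:T[:3,:3]@[(u-w["cx"])/w["fx"],(v-w["cy"])/w["fy"],1]
def cap(u,v,z=.002):
    r=ru(u,v);return T[:3,3]+r*(z-T[2,3])/r[2]
print("cap in tool",cap(325,264))
for n,p,z in(("seal",(329,121),.2265),("ring",(329,119),.203)):print(n,w_at_z(s,w,*p,z))
E
```

```text
dot [([314, 254, 22, 18, 302], array([324.65, 262.81]))]
seal [([285, 77, 86, 88, 1798], array([322.8 , 133.13])), ([309, 102, 38, 40, 1189], array([327.69, 121.64]))]
cap in tool [-0.00113742 -0.00108036  0.002     ]
seal [ 0.62073766 -0.08616835  0.2265    ]
ring [ 0.62146232 -0.08459698  0.203     ]
```

Emit:
send_rows(targets=[[[0.03,0.003,0.05],[-0.003,0,0]],[[0.055,0.006,0.1],[-0.003,0,0]],[[0.055,0.006,0.11],[-0.003,0,0]],[[0.055,0.006,0.11],[-0.003,0,0]],[[0.055,0.006,0.11],[-0.003,0,0]],[[0.055,0.006,0.11],[-0.003,0,0]]])

```text
clock: 6.2
tool_pos: [0.6026, -0.1313, 0.3151]
eef_rot: [0.832, 0.555, 0.0, 0.0]
contact_force: [-0.3, -0.2, -1.6]
opening: 0.172
finger_force: 19.8
```

```bash
cat >> h.py <<'E'
def blobs(m,x,y,a,b,lo,hi):
    n,l,st,c=cv2.connectedComponentsWithStats(np.ascontiguousarray(m[y:y+b,x:x+a]).astype(np.uint8))
    return [(np.r_[st[i,:2]+[x,y],st[i,2:]].tolist(),(c[i]+[x,y]).round(2)) for i in range(1,n) if lo<st[i,4]<hi]
E
python3 - <<'E'
from h import *
s,w=look("w3");g=w["img"].astype(int);T=np.array(w["T_tool_cam"])
print(s["tool_pos"],R.from_quat(s["eef_rot"]).as_matrix()[:,2].round(4))
d=blobs(g.min(2)>110,305,245,40,40,30,900);e=blobs(g.max(2)<75,270,60,120,120,300,9000);print(d,e)
r=T[:3,:3]@[(d[0][1][0]-w["cx"])/w["fx"],(d[0][1][1]-w["cy"])/w["fy"],1];c=T[:3,3]+r*(.002-T[2,3])/r[2]
off=R.from_quat(s["eef_rot"]).apply([c[0],c[1],0]);print("cap in tool",c)
for b in e:
    p=w_at_z(s,w,*b[1],.2265);print(b[0],"seal",p,"TCP target",p-off)
E
```

```text
[ 0.60261865 -0.13128216  0.31514769] [ 8.e-04 -4.e-04 -1.e+00]
[([315, 254, 21, 18, 299], array([324.58, 262.79]))] [([276, 95, 61, 85, 1463], array([296.48, 135.8 ])), ([330, 103, 42, 77, 761], array([358.33, 152.14])), ([303, 125, 44, 44, 1506], array([324.38, 146.42]))]
cap in tool [-0.00049107 -0.00128792  0.002     ]
[276, 95, 61, 85, 1463] seal [ 0.60400403 -0.07121658  0.2265    ] TCP target [ 0.60538175 -0.07125882  0.22650111]
[330, 103, 42, 77, 761] seal [ 0.64126511 -0.09950477  0.2265    ] TCP target [ 0.64264283 -0.09954701  0.22650111]
[303, 125, 44, 44, 1506] seal [ 0.61977934 -0.08604519  0.2265    ] TCP target [ 0.62115706 -0.08608744  0.22650111]
```

View pics/w3.png

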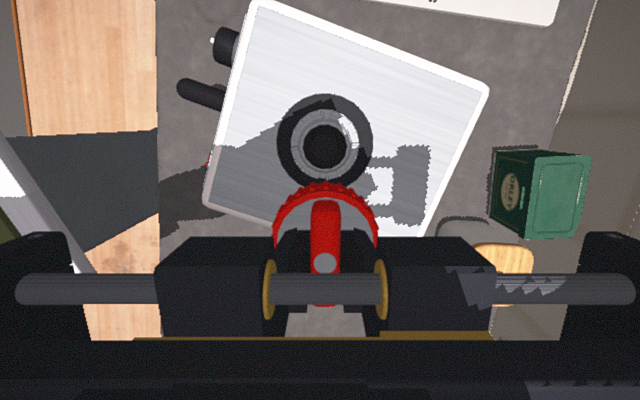

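Emit:
send_rows(targets=[[[0.05,0,0],[0,0,0]],[[0.11,0,0],[0,0,0]],[[0.15,0.001,0],[0,0,0]],[[0.162,0.001,0.02],[0,0,0]],[[0.162,0.001,0.07],[0,0,0]],[[0.162,0.001,0.11],[0,0,0]],[[0.162,0.001,0.124],[0,0,0]],[[0.162,0.001,0.124],[0,0,0]],[[0.162,0.001,0.124],[0,0,0]],[[0.162,0.001,0.124],[0,0,0]]])

```text
clock: 7.5
tool_pos: [0.6217, -0.0862, 0.278]
eef_rot: [0.832, 0.555, 0.0, 0.0]
contact_force: [0.2, 0.3, -1.7]
opening: 0.165
finger_force: 19.8
```

```bash
python3 - <<'E'
from h import *
s=get_state();print(s["tool_pos"],s["eef_rot"],s["contact_force"].round(1),s["moment"].round(3))
d=snapshot("scene")["img"];cv2.imwrite("pics/s2.png",cv2.resize(d[90:165,290:390],None,fx=6,fy=6,interpolation=cv2.INTER_CUBIC))
E
```

```text
[ 0.62168204 -0.08620291  0.2779799 ] [8.31976926e-01 5.54810015e-01 3.86102917e-04 3.02913896e-04] [ 0.2  0.3 -1.7] [-0.033 -0.066  0.039]
```

View pics/s2.png

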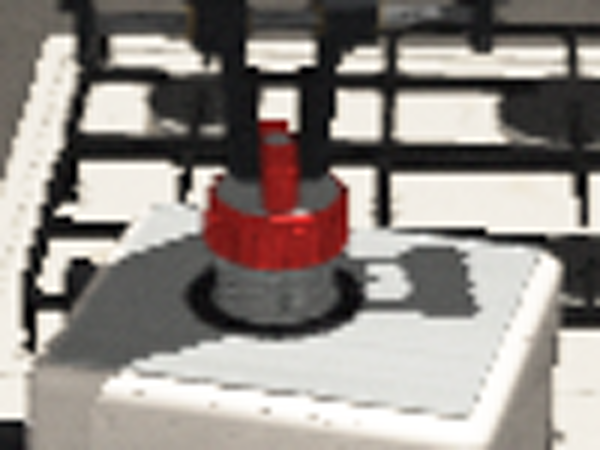

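The scene crop shows the cap (centre column 277) sitting level over the neck (centre about 275). I'll lower it in small steps and watch the force.

Emit:
send_rows(targets=[[[0,0,0.007],[0,0,0]],[[0,0,0.013],[0,0,0]],[[0,0,0.02],[0,0,0]],[[0,0,0.02],[0,0,0]]])

```text
clock: 8.05
tool_pos: [0.6213, -0.0862, 0.2712]
eef_rot: [0.832, 0.555, -0.0, -0.0]
contact_force: [-0.2, 0.6, -2.3]
opening: 0.166
finger_force: 19.8
```

Emit:
send_rows(targets=[[[0,0,0.004],[0,0,0]],[[0,0,0.008],[0,0,0]],[[0,0,0.01],[0,0,0]],[[0,0,0.01],[0,0,0]]])

```text
clock: 8.55
tool_pos: [0.6214, -0.0862, 0.2685]
eef_rot: [0.832, 0.555, -0.0, 0.0]
contact_force: [-0.4, 0.1, -1.6]
opening: 0.167
finger_force: 19.8
```

Emit:
send_rows(targets=[[[0,0,0.003],[0,0,0]],[[0,0,0.005],[0,0,0]],[[0,0,0.007],[0,0,0]],[[0,0,0.007],[0,0,0]]])

```text
clock: 9.05
tool_pos: [0.6214, -0.0861, 0.2665]
eef_rot: [0.832, 0.555, 0.0, -0.0]
contact_force: [-1.0, 1.3, 1.0]
opening: 0.169
finger_force: 19.8
```

Emit:
send_rows(targets=[[[0,0,0.003],[0,0,0]],[[0,0,0.005],[0,0,0]],[[0,0,0.007],[0,0,0]],[[0,0,0.007],[0,0,0]]])

```text
clock: 9.55
tool_pos: [0.6214, -0.0861, 0.2641]
eef_rot: [0.832, 0.555, 0.0, -0.0]
contact_force: [0.1, 0.9, -0.8]
opening: 0.171
finger_force: 19.8
```

Emit:
send_rows(targets=[[[0,0,0.003],[0,0,0]],[[0,0,0.005],[0,0,0]],[[0,0,0.005],[0,0,0]],[[0,0,0.005],[0,0,0]]])

```text
clock: 10.05
tool_pos: [0.6214, -0.0861, 0.2627]
eef_rot: [0.832, 0.555, -0.0, -0.0]
contact_force: [0.0, 0.6, -1.0]
opening: 0.169
finger_force: 19.8
```

```bash
python3 - <<'E'
from h import *
s=get_state();print(s["tool_pos"],s["contact_force"].round(1),s["moment"].round(3),s["q"].round(2))
E
```

```text
[ 0.62139932 -0.08614147  0.26266281] [ 0.   0.6 -1. ] [ 0.188 -0.031 -0.158] [ 0.28  0.71 -0.4   1.55  0.31  0.96 -0.61]
```

```bash
python3 - <<'E'
from h import *
s,w=look("w4");g=w["img"].astype(int)
print(s["contact_force"].round(1),s["moment"].round(3))
print(blobs(g.min(2)>90,305,240,40,50,30,1200))
r=((g[...,2]>90)&(g[...,1]<90)&(g[...,0]<90));print(blobs(r,260,150,140,150,300,9000))
E
```

```text
[ 0.   0.6 -1. ] [ 0.188 -0.031 -0.158]
[([314, 253, 22, 20, 340], array([324.44, 262.83]))]
[([271, 181, 108, 92, 3640], array([324.96, 217.09]))]
```

Emit:
send_rows(targets=[[[0,0,0.003],[0,0,0]],[[0,0,0.005],[0,0,0]],[[0,0,0.005],[0,0,0]]])

```text
clock: 10.48
tool_pos: [0.6214, -0.0862, 0.2612]
eef_rot: [0.832, 0.555, 0.0, 0.0]
contact_force: [-0.7, 0.3, -0.7]
opening: 0.178
finger_force: 19.8
```

```bash
python3 - <<'E'
from h import *
s=get_state();print(s["tool_pos"],s["contact_force"].round(1),s["moment"].round(3),s["q"].round(2))
E
```

```text
[ 0.62142495 -0.08616427  0.26121966] [-0.7  0.3 -0.7] [ 0.217  0.015 -0.151] [ 0.28  0.71 -0.4   1.55  0.32  0.95 -0.61]
```

Emit:
send_rows(targets=[[[0,0,0],[0,0,0]],[[0,0,0],[0,0,0]],[[0,0,0],[0,0,0]]], fingers=0.21)

```text
clock: 10.85
tool_pos: [0.6215, -0.0864, 0.2614]
eef_rot: [0.832, 0.555, 0.0, 0.0]
contact_force: [-0.5, -0.5, -0.1]
opening: 0.211
finger_force: 0.0
```

```bash
python3 - <<'E'
from h import *
s,w=look("w5");g=w["img"].astype(int)
print(s["tool_pos"],s["contact_force"].round(1),s["moment"].round(3),s["opening"])
print(blobs(g.min(2)>90,305,240,40,50,30,1200))
r=((g[...,2]>90)&(g[...,1]<90)&(g[...,0]<90));print(blobs(r,260,150,140,150,300,9000))
d=snapshot("scene")["img"];cv2.imwrite("pics/s3.png",cv2.resize(d[95:155,305:375],None,fx=8,fy=8,interpolation=cv2.INTER_CUBIC))
E
```

```text
[ 0.62150827 -0.08641757  0.26138365] [-0.5 -0.5 -0.1] [-0.076 -0.088  0.028] 0.21098404039526553
[([338, 240, 5, 33, 88], array([340.23, 258.08])), ([314, 249, 21, 20, 327], array([324.1 , 258.41]))]
[([271, 179, 107, 65, 1740], array([324.2 , 202.38])), ([309, 197, 33, 76, 1879], array([325.01, 231.11]))]
```

View pics/s3.png

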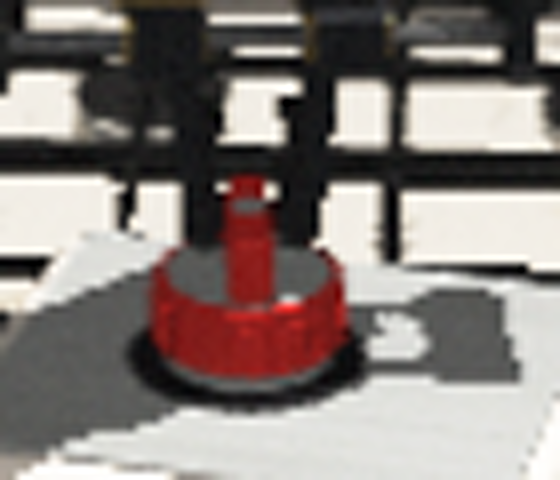

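The cap sits level, low over the dark ring; the dot's shift of 4.4 px means it dropped about 5 mm when freed, to a rim height of about 6.5 mm. I'll confirm with a gentle backward turn while straddling the bar.

Emit:
send_rows(targets=[[[0,0,0.01],[0,0,0]],[[0,0,0.016],[0,0,-0.015]],[[0,0,0.016],[0,0,-0.03]],[[0,0,0.016],[0,0,-0.045]],[[0,0,0.016],[0,0,-0.06]],[[0,0,0.016],[0,0,-0.06]]])

```text
clock: 11.7
tool_pos: [0.6213, -0.0863, 0.2563]
eef_rot: [0.776, 0.631, -0.0, -0.0]
contact_force: [0.3, 0.3, 0.0]
opening: 0.215
finger_force: 5.5
```

```bash
cat >> h.py <<'E'
def rep(n):
    s,w=look(n);g=w["img"].astype(int);x=R.from_quat(s["eef_rot"]).as_matrix()[:,0]
    print(s["clock"],s["tool_pos"].round(4),"yaw",np.arctan2(x[1],x[0]).round(3),"F",s["contact_force"].round(1),"M",s["moment"].round(3),"q7",s["q"][6].round(2),"op",round(s["opening"],3))
    m=g.min(2)>90
    for b in blobs(m,295,235,60,50,150,1200):
        t=np.array(w["T_tool_cam"]);r=t[:3,:3]@[(b[1][0]-w["cx"])/w["fx"],(b[1][1]-w["cy"])/w["fy"],1]
        # dot depth if on axis at tool x=-0.0005
        z=t[2,3]+r[2]*(-.0005-t[0,3])/r[0];print("dot",b[1],"rim est",s["tool_pos"][2]-z-.248)
    red=(g[...,2]>90)&(g[...,1]<90)&(g[...,0]<90)
    for v in (200,210,220,230,240):
        u=np.flatnonzero(red[v,300:350])+300
        if len(u):print(v,u.min(),u.max(),end="; ")
    print()
E
python3 -c "
from h import *
rep('w6')"
```

```text
11.7 [ 0.6213 -0.0863  0.2563] yaw 1.365 F [0.3 0.3 0. ] M [ 0.02  -0.047 -0.194] q7 -0.46 op 0.215
dot [323.8  263.16] rim est 0.006264521704410608
200 300 349; 210 318 347; 220 316 349; 230 314 346; 240 312 343;
```

Emit:
send_rows(targets=[[[0,0,0],[0,0,0.03]],[[0,0,0],[0,0,0.06]],[[0,0,0],[0,0,0.09]],[[0,0,0],[0,0,0.12]],[[0,0,0],[0,0,0.14]],[[0,0,0.001],[0,0,0.16]],[[0,0,0.002],[0,0,0.18]],[[0,0,0.003],[0,0,0.2]],[[0,0,0.003],[0,0,0.2]]])

```text
clock: 12.88
tool_pos: [0.6216, -0.0861, 0.2558]
eef_rot: [0.933, 0.36, 0.0, 0.0]
contact_force: [0.2, 0.5, 1.3]
opening: 0.213
finger_force: 0.2
```

```bash
python3 -c "
from h import *
rep('w7')"
```

```text
12.875 [ 0.6216 -0.0861  0.2558] yaw 0.738 F [0.2 0.5 1.3] M [-0.039 -0.085  0.001] q7 -0.97 op 0.213
dot [325.45 263.66] rim est 0.007829930289725562
200 300 349; 210 304 332; 220 302 334; 230 304 336; 240 307 338;
```

Emit:
send_rows(targets=[[[0,0,0.001],[0,0,0.025]],[[0,0,0.002],[0,0,0.05]],[[0,0,0.003],[0,0,0.075]],[[0,0,0.004],[0,0,0.1]],[[0,0,0.005],[0,0,0.125]],[[0,0,0.006],[0,0,0.15]],[[0,0,0.007],[0,0,0.175]],[[0,0,0.008],[0,0,0.2]],[[0,0,0.008],[0,0,0.2]]])

```text
clock: 14.05
tool_pos: [0.6217, -0.0866, 0.2532]
eef_rot: [0.998, 0.055, 0.0, 0.0]
contact_force: [1.2, -1.4, -0.0]
opening: 0.209
finger_force: 1.2
```

```bash
python3 -c "
from h import *
rep('w8')"
```

```text
14.05 [ 0.6217 -0.0866  0.2532] yaw 0.11 F [ 1.2 -1.4 -0. ] M [-0.204 -0.178  0.029] q7 -1.47 op 0.209
dot [325.62 263.9 ] rim est 0.007398122650617789
200 300 349; 210 304 332; 220 301 334; 230 304 336; 240 306 338;
```

```bash
python3 -c "
from h import *
for i in range(2):
  s=get_state();w=snapshot('wrist');print(np.array(w['T_tool_cam']).round(4)[:3],w['fx'],w['cy'],s['tool_pos'],s['contact_force'].round(2),s['moment'].round(3))
"
```

```text
[[ 2.000e-04 -9.665e-01 -2.568e-01  6.500e-02]
 [ 1.000e+00  5.000e-04 -8.000e-04 -1.300e-03]
 [ 9.000e-04 -2.568e-01  9.665e-01 -1.269e-01]] 290.5594017888235 197.77855359413252 [ 0.62174046 -0.08653501  0.25327605] [ 1.08 -1.22 -0.03] [-0.207 -0.218  0.059]
[[ 2.000e-04 -9.665e-01 -2.568e-01  6.500e-02]
 [ 1.000e+00  5.000e-04 -8.000e-04 -1.300e-03]
 [ 9.000e-04 -2.568e-01  9.665e-01 -1.269e-01]] 290.5594017888235 197.77855359413252 [ 0.6217282  -0.08654602  0.25327927] [ 1.4  -1.02 -0.39] [-0.312 -0.262  0.028]
```

Emit:
send_rows(targets=[[[0,0,0.001],[0,0,0.02]],[[0,0,0.002],[0,0,0.04]],[[0,0,0.003],[0,0,0.06]],[[0,0,0.004],[0,0,0.08]],[[0,0,0.004],[0,0,0.1]],[[0,0,0.004],[0,0,0.1]]])

```text
clock: 14.95
tool_pos: [0.6218, -0.0867, 0.2518]
eef_rot: [0.995, -0.102, 0.0, 0.0]
contact_force: [2.5, -1.8, -2.3]
opening: 0.207
finger_force: 2.2
```

```bash
sed -i 's/t=np.array(w\["T_tool_cam"\]);r=/t=T0;r=/' h.py; cat >> h.py <<'E'
T0=np.array([[2.3e-4,-.96685,-.25536,.066366],[1,6e-4,-.001375,-.00097],[.00148,-.25536,.96684,-.12691]])
E
python3 -c "
from h import *
rep('w9')"
```

```text
14.95 [ 0.6218 -0.0867  0.2518] yaw -0.205 F [ 2.5 -1.8 -2.3] M [-0.394 -0.542 -0.012] q7 -1.71 op 0.207
dot [325.73 263.66] rim est 0.002649718618628616
200 300 349; 210 303 331; 220 301 334; 230 304 336; 240 306 338;
```

Emit:
send_rows(targets=[[[0.001,0.001,0.002],[0,0,0.01]],[[0.002,0.001,0.003],[0,0,0.02]],[[0.002,0.001,0.003],[0,0,0.035]],[[0.002,0.001,0.004],[0,0,0.05]],[[0.002,0.001,0.004],[0,0,0.05]]])

```text
clock: 15.62
tool_pos: [0.622, -0.0867, 0.2511]
eef_rot: [0.983, -0.181, 0.0, 0.0]
contact_force: [0.2, -0.8, 2.8]
opening: 0.21
finger_force: 2.0
```

```bash
python3 -c "
from h import *
rep('w10')"
```

```text
15.625 [ 0.622  -0.0867  0.2511] yaw -0.364 F [ 0.2 -0.8  2.8] M [-0.436 -0.083  0.063] q7 -1.84 op 0.21
dot [325.66 263.74] rim est 0.0020108438575816567
200 300 349; 210 303 332; 220 301 334; 230 304 336; 240 306 338;
```

Mz is still only 0.06 N m, so the cap is not at its stop yet. I'll go on in small steps.

Emit:
send_rows(targets=[[[0,0,0],[0,0,0.01]],[[0,0,0],[0,0,0.02]],[[0,0,0],[0,0,0.03]],[[0,0,0],[0,0,0.03]]])

```text
clock: 16.18
tool_pos: [0.6219, -0.0872, 0.2509]
eef_rot: [0.974, -0.227, 0.0, 0.001]
contact_force: [0.2, -3.0, 3.7]
opening: 0.215
finger_force: 11.0
```

```bash
python3 -c "
from h import *
rep('w11')"
```

```text
16.175 [ 0.6219 -0.0872  0.2509] yaw -0.458 F [ 0.2 -3.   3.7] M [-0.787  0.013  0.318] q7 -1.91 op 0.215
dot [325.54 263.85] rim est 0.001892324053662131
200 300 349; 210 302 330; 220 300 333; 230 303 336; 240 305 338;
```

Emit:
send_rows(targets=[[[0,0,0],[0,0,0.005]],[[0,0,0],[0,0,0.01]],[[0,0,0],[0,0,0.01]]])

```text
clock: 16.6
tool_pos: [0.6219, -0.0872, 0.2508]
eef_rot: [0.97, -0.242, 0.0, 0.0]
contact_force: [1.0, -5.7, 3.8]
opening: 0.211
finger_force: 19.3
```

```bash
python3 -c "
from h import *
rep('w12')"
```

```text
16.6 [ 0.6219 -0.0872  0.2508] yaw -0.489 F [ 1.  -5.7  3.8] M [-1.092 -0.051  0.577] q7 -1.93 op 0.211
dot [325.62 263.92] rim est 0.001958538158090939
200 300 349; 210 301 330; 220 300 333; 230 302 335; 240 305 338;
```

At the stop: Mz is 0.58 N m and climbing, rim about 2 mm. I'll back the fingers off inside the slack, open them and rise.

Emit:
send_rows(targets=[[[0,0,0],[0,0,-0.03]],[[0,0,0],[0,0,-0.06]],[[0,0,0],[0,0,-0.06]],[[0,0,0],[0,0,-0.06]]], fingers=0.4)

```text
clock: 17.15
tool_pos: [0.6216, -0.0855, 0.2503]
eef_rot: [0.989, -0.15, -0.001, -0.001]
contact_force: [0.3, 0.0, -0.3]
opening: 0.399
finger_force: 0.0
```

Emit:
send_rows(targets=[[[0,0,-0.03],[0,0,0]],[[0,0,-0.1],[0,0,0]],[[0,0,-0.2],[0,0,0]],[[-0.1,0,-0.3],[0,0,0]],[[-0.2,0,-0.33],[0,0,0]],[[-0.2,0,-0.33],[0,0,0]],[[-0.2,0,-0.33],[0,0,0]],[[-0.2,0,-0.33],[0,0,0]]])

```text
clock: 18.15
tool_pos: [0.5653, -0.0691, 0.3492]
eef_rot: [0.989, -0.15, -0.0, 0.0]
contact_force: [0.2, 0.5, 0.3]
opening: 0.401
finger_force: 0.0
```

```bash
python3 -c "
from h import *
s=get_state();w=snapshot('wrist');print(s['tool_pos'],s['contact_force'])
d=snapshot('scene')['img'];a=cv2.resize(d[95:155,300:380],(400,300),interpolation=cv2.INTER_CUBIC)
b=cv2.resize(w['img'],(400,250));cv2.imwrite('pics/end.png',np.vstack([a,b]))
"
```

```text
[ 0.56525714 -0.06912419  0.34921736] [0.21086158 0.50369544 0.29239669]
```

View pics/end.png

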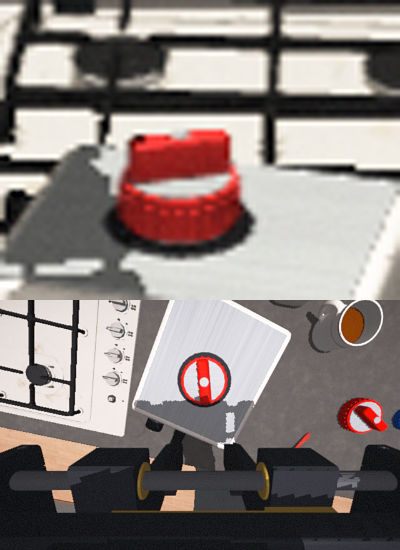

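The final view shows the cap level and low on the neck, with the gripper clear and both mug and spoon untouched.

```bash
python3 -c "
from plant import *
print(finish_job())"
```

```text
the job is handed in; nothing more can be done
None
```

The red cap is screwed onto the filler neck to its stop, with its rim about 2 mm above the deck. It looks level in the last picture, is let go, and the job was handed in at about 18 s. It dropped into the thread start as soon as I loosened the grip, so the backward turn was only a gentle check. The largest twist I measured was 0.58 N m at the stop, and the mug and spoon were left alone. The hand-in returned no verdict.

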